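Seat a valve block and hold the two-button start

ROBOT

A 6-joint arm with a two-finger parallel gripper is mounted at the origin on the work surface; the furniture and walls round the work are solid. World frame = base frame: x ahead of the robot, y to its left, z up, the work surface at z = 0. Lengths are in m, angles in rad, forces in N, time in s.
With the tool pointing down it reaches from about 0.275 to 0.75 m from the base axis. Payload 10.2 kg.
Tool frame: the origin (TCP) lies midway between the tips of the shut fingers; the grasp point (between the pads) lies 19 mm behind it (env.hold_point_z is the distance from the TCP to the grasp point, in m); z points along the fingers, y is the line along which they close (so a half turn about z gives the same grasp; the last joint's range is limited). The gripper opens to 85 mm and grips with 20 to 120 N. Pads are 22 mm wide; open, the fingers measure 114 mm over their backs; the gripper's body (76 mm by 85 mm) begins 54 mm behind the grasp point. The pads swing forward as they close: fully open they stand 13 mm farther back than shut.
Start: joints at [-0.223, 0.313, 1.498, -0, 1.331, -0.223], TCP at [0.525, -0, 0.231] pointing down, gripper open.
Joint ranges: [-2.94, 2.94], [-0.97, 2.17], [0.19, 2.56], [-1.23, 4.37], [0.02, 3.11], [-2.88, 2.88]. Speed limits (rad/s): [2.39, 2.39, 3.01, 3.14, 3.14, 3.14].

INTERFACE

Orientations are given as a unit quaternion [x, y, z, w].
In Python, from bench import env, kinematics, monitor, eyes, job gives the robot as it stands. The module is installed in compiled form; this text tells all that it offers. Calls block until the motion is done:
- env.reach(position, orientation): joint-space move of the TCP to a pose.
- env.movel(position, velocity=0.15, frame=None, guard=None): straight line of the TCP; frame=None keeps the orientation; velocity is the mean speed in m/s. With guard (N) it stops when the force on the tool has changed by that much, and returns True; else False.
- env.set_joints(angles): joint-space move.
- env.release() and env.close_gripper(effort=None): open the fingers fully, or close them until they stop; effort is the grip in N (None keeps the last).
- env.hold(seconds).
- kinematics.ik(position, orientation): joint angles nearest the present ones, or None.
- monitor.sense(): the state.
- eyes.grab_frame(name): name is "scene" or "side" or "wrist"; returns a dict with "frame" (480x640x3 uint8, red, green, blue), "mtx" (3x3 intrinsics, pixels), "k1" (the pictures are not rectified: a ray, as slopes to the right and down, at radius r is drawn at 1 + k1 r^2 times it, then the intrinsics apply), "view" (4x4, takes a point from world to camera coordinates). Camera axes: x right, y down, z forward; pixel columns grow to the right and rows downward; lengths in m; the calibration is good to about 2 mm. A picture is of the moment at which its call begins. There is no depth.
A pose or a line that the arm cannot do raises env.MotionError and nothing moves.
- job.hand_in(): hands the job in; it is judged then, once.
The state is a dict: "clock": time; "joints": joint angles; "qvel": joint speeds; "joint_efforts": joint torques, N m; "position": TCP position; "ee_rot": TCP orientation; "contact_force": force on the tool from outside, world axes, zero at the start; "ft_torque": the same for the moment, N m; "finger_gap": opening from 0.0 (shut) to 1.0 (fully open); "gripper_force": force on a finger pad.
Only numpy, scipy, OpenCV 4.12 (cv2) and the standard library are available. Lean on these libraries where they do the work, as an engineer would, in place of code of your own. Each camera call takes 0.05 s, during which the arm holds its last target. There are 200 camera calls.

TASK

Start the leak test: push the valve block along the bench, without lifting or tipping it, squarely into the pocket of the test station until it is fully home against the end stop. Then press the two large start buttons together, one with each fingertip, hold both fully down for about three seconds, and let go, with the block still home. Do not press the small button between them, and leave the other things on the bench where they are.

Things in the scene. Friction and masses are not known exactly. Their poses are not given: they have to be found in the camera images.
- station: test station fixed to the bench. Origin on the bench surface; x points away from the robot, into the pocket; y to the left along the row of buttons; z up. Button box (grey, aluminium cover): x -50 to +60 mm, y -15 to +115, top at z = 45. To its right the pocket for the block, open towards the robot, axis along x at y = -75; the bench is its floor
- pocket_end (a point): middle of the end stop's face at bench height (station x = 30, y = -75 mm); the stop is a steel bar 40 mm high. The pocket's two slippery white plastic side rails are 18 mm high, 9 mm thick and 65 mm apart from station x = -26 to +30, and flare at the mouth to about 92 mm apart at x = -65
- valve: aluminium valve block, about 0.4 kg, loose on the bench before the pocket's mouth, black cover towards the robot. Origin on its underside. Solid: x -20 to +26 mm, y -17 to +43 (middle 3, 13), 72 high; a brass fitting on its right reaches to y = -43, above the rails. Its +x face goes against the stop; home, its origin is at station x = 4, y = -88 mm, axes parallel
- valve_push (a point): middle of the block's near (-x) face, 15 mm above the bench (block x = -20, y = 13 mm). Pushed this low the block slides; pushed high it tips, as it grips the bench well. The cover stands at most 5 mm out of this face and gives no resistance
- start_left (a joint): travel of the left large start button, m: 0 up, 0.008 fully down; sprung, about 1.2 N to start it and 4 N fully down, then a hard stop
- start_right (a joint): the same for the right large start button
- start_left_top (a point): centre of the top of the left start button: flat round black cap, 28 mm across, top 65 mm above the bench when up and 57 mm when fully down; at station x = 0, y = 82 mm, so the two centres are 64 mm apart
- start_right_top (a point): the same for the right start button, at station x = 0, y = 18 mm
- small_button (a joint): travel of the small button midway between the two, m: 0 up, 0.004 down; round, 12 mm across, top 51 mm above the bench; not to be pressed
- bearing: ball bearing, ring 62 mm across and 16 high, lying flat near the left side of the station; a bystander
- spanner: combination spanner, 35 x 210 x 8 mm, lying flat in front of the button box; a bystander
- fitting: pipe fitting, 29 x 51 x 25 mm, lying between the spanner and the button box; a bystander
- tape: roll of electrical tape, 58 mm across and 19 high, lying flat; a bystander
- oil_can: round can, 58 mm across and 103 high, upright; a bystander
- cleaner_can: round can, 66 mm across and 123 high, upright; a bystander
- pliers: pliers with plastic-covered handles, 52 x 184 x 16 mm, lying flat at the front left of the bench; a bystander
Not all that is in view belongs to the job. What is shaped like the valve but red is not meant.

How it is judged:
By the outcome, as a careful person would: the job done as asked, in the order asked, and still so for the second after the job is handed in, with the robot touching nothing.
It also fails if it takes over 58 s, if anything falls off the work surface, if the arm or the gripper's body presses on something with over 40 N, if the wrist force passes 120 N, or if a joint passes its speed limit or range.

## Working session

There is one attempt and no reset: what is moved stays moved. The work goes in short steps, each a Python script; the robot and the scene stay as the last script left them, time stands still between calls to the robot, and variables do not carry over. Pictures are saved under pics/ and viewed, at most 10 in all, crops included, and the job is handed in when it is done.

```bash
mkdir -p pics; cat > h.py <<'E'
import numpy as np, cv2, pickle
from bench import env, kinematics, monitor, eyes, job
def grab(n,f):
    d=eyes.grab_frame(n); cv2.imwrite(f'pics/{f}.png',d['frame'][:,:,::-1]); pickle.dump(d,open(f'pics/{f}.pkl','wb')); return d
def load(f): return pickle.load(open(f'pics/{f}.pkl','rb'))
def ray(d,uv):
    K=np.array(d['mtx']); p=np.linalg.solve(K,np.array([uv[0],uv[1],1.0]))[:2]
    r=np.linalg.norm(p); s=r
    for _ in range(20): s=r/(1+d['k1']*s*s)
    p=p*(s/r if r>0 else 1); V=np.array(d['view']); R=V[:3,:3]
    return -R.T@V[:3,3], R.T@np.array([p[0],p[1],1.0])
def onz(d,uv,z):
    c,v=ray(d,uv); return c+v*(z-c[2])/v[2]
def proj(d,X):
    V=np.array(d['view']); q=V[:3,:3]@np.array(X)+V[:3,3]; p=q[:2]/q[2]; p=p*(1+d['k1']*(p@p))
    return (np.array(d['mtx'])@np.append(p,1))[:2]
E
python3 - <<'E'
from h import *
for n in("scene","side","wrist"):
    d=grab(n,n+'0'); V=np.array(d['view']); print(n,-V[:3,:3].T@V[:3,3],d['k1'])
s=monitor.sense();print(s['clock'],s['ee_rot'],env.hold_point_z)
E
```

```text
scene [0.95924237 0.48293248 0.61496762] -0.06847591560049125
side [ 1.3236032  -0.09879583  1.19278932] -0.17351298931051218
wrist [0.52539554 0.07913935 0.37263727] -0.0357339710543328
0.15 [ 7.07107402e-01  7.07105989e-01 -2.80853740e-04 -4.05536954e-04] 0.0187
```

View pics/scene0.png

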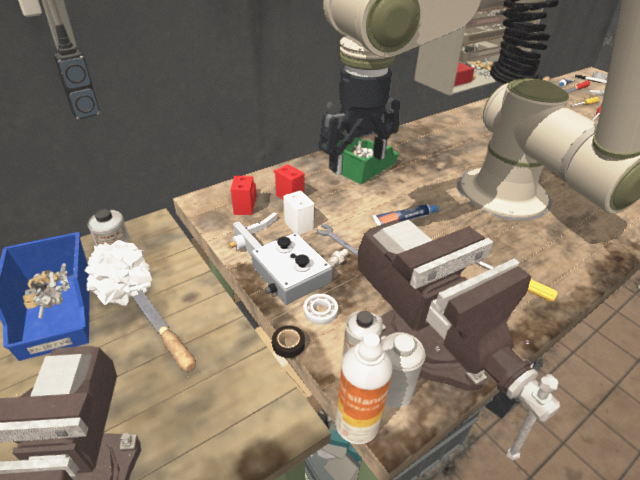

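View pics/wrist0.png

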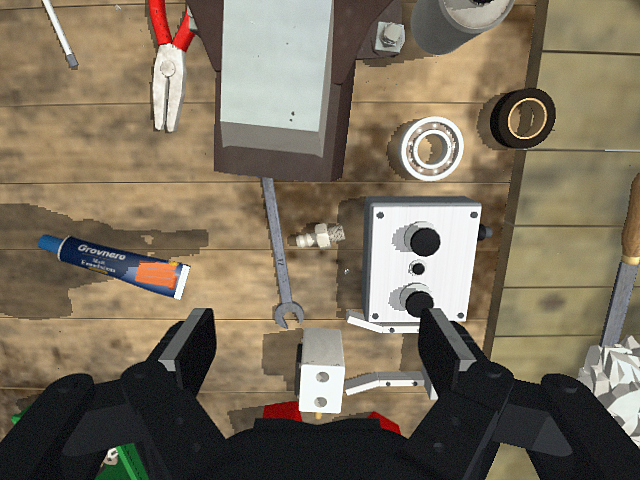

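View pics/side0.png

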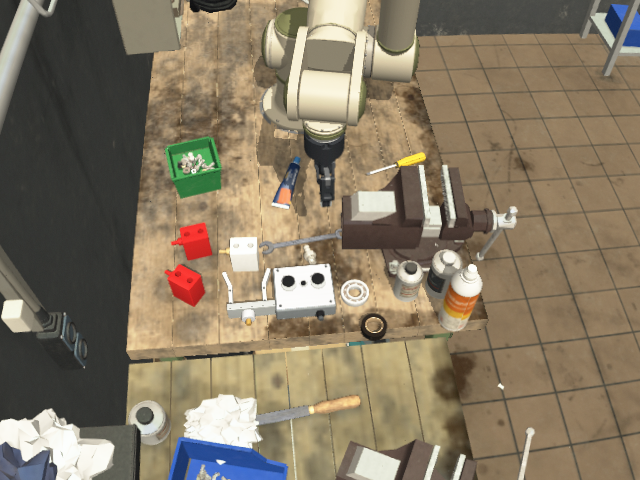

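The wrist view shows the button box (corners about (370,200) to (478,320)), start buttons at about (425,241) and (420,303), the block's top at (302–342, 362–412), the rails at about (350–430, 320–385) and the spanner's jaw at (288,315). Scene and side views agree: the block is white, with the red decoys farther right.

```bash
python3 - <<'E'
from h import *
d=load('wrist0'); im=d['frame']; hsv=cv2.cvtColor(im,cv2.COLOR_RGB2HSV)
L=onz(d,(426,241),.065);R=onz(d,(420,304),.065);print('btn',L,R,L-R)
def rect(x0,x1,y0,y1,lo,z):
    m=np.zeros(im.shape[:2],np.uint8); m[y0:y1,x0:x1]=((hsv[y0:y1,x0:x1,2]>lo)&(hsv[y0:y1,x0:x1,1]<40))*255
    c=max(cv2.findContours(m,0,2)[0],key=cv2.contourArea); b=cv2.boxPoints(cv2.minAreaRect(c)); print(b.round(0).tolist())
    P=np.array([onz(d,p,z)[:2] for p in b]); print(P.round(4).tolist(),'mid',P.mean(0)); 
    for i in range(4): e=P[(i+1)%4]-P[i]; print(np.linalg.norm(e).round(4),np.degrees(np.arctan2(e[1],e[0])).round(2))
rect(295,350,325,420,215,.072)
rect(355,482,190,325,190,.045)
c=im[170:430,270:500]; cv2.imwrite('pics/c1.png',cv2.resize(c,None,fx=2.3,fy=2.3,interpolation=2)[:,:,::-1])
E
```

```text
btn [ 0.62515776 -0.01651361  0.065     ] [ 0.62546333 -0.08061846  0.065     ] [-0.00030557  0.06410485  0.        ]
[[298.0, 411.0], [301.0, 364.0], [344.0, 366.0], [342.0, 413.0]]
[[0.5055, -0.2035], [0.5091, -0.144], [0.5531, -0.1468], [0.552, -0.2066]] mid [ 0.52993202 -0.17524148]
0.0596 86.62
0.0441 -3.57
0.0598 -91.04
0.0466 176.23
[[354.0, 324.0], [373.0, 191.0], [481.0, 206.0], [463.0, 339.0]]
[[0.5645, -0.1142], [0.5772, 0.0259], [0.6813, 0.0119], [0.6823, -0.1331]] mid [ 0.62631071 -0.05235538]
0.1407 84.85
0.105 -7.66
0.1451 -89.6
0.1192 170.85
```

View pics/c1.png

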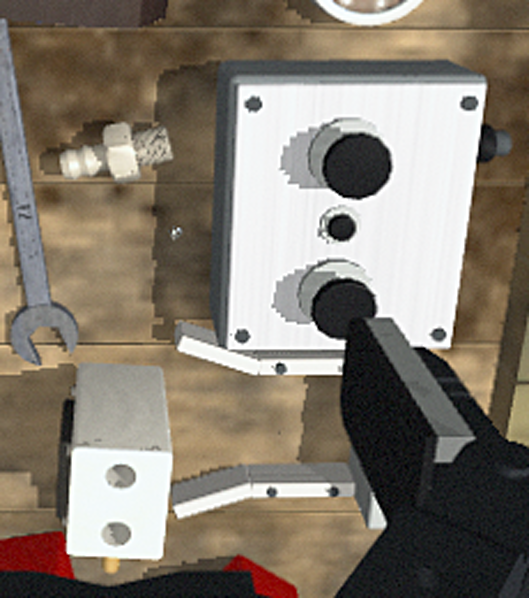

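The crop shows the block upright before the mouth (top face at crop (70–168, 445–558)), slightly yawed, and the right rail's flare at crop x≈175. I'll shut the gripper, go above the pushing place and look again.

```bash
cat >> h.py <<'E'
from scipy.spatial.transform import Rotation as Ro
def ori(tilt=0,yaw=0,flip=False):
    b=Ro.from_quat([0,1,0,0] if flip else [1,0,0,0])
    return (Ro.from_euler('z',yaw,degrees=True)*Ro.from_euler('y',-tilt,degrees=True)*b).as_quat()
E
python3 - <<'E'
from h import *
d=load('wrist0')
for n,p in dict(s1=(253,103),s2=(469,103),s3=(241,335),s4=(438,334)).items(): print(n,onz(d,(270+p[0]/2.3,170+p[1]/2.3),.045)[:2].round(4))
print('spanner',onz(d,(289,316),.005))
for f in(0,1):
    for P,t in(((.472,-.175,.012),12),((.472,-.175,.2),12),((.6,-.175,.012),12),((.625,-.05,.08),0)): print(f,P,kinematics.ik(P,ori(t,0,f)))
env.close_gripper(30)
P=[.472,-.175,.2]
env.reach(P,ori(12,0,kinematics.ik(P,ori(12)) is None))
grab('wrist','wrist1'); print(monitor.sense()['clock'])
E
```

```text
s1 [0.5852 0.0033]
s2 [0.6754 0.0035]
s3 [ 0.5858 -0.1044]
s4 [ 0.676  -0.1043]
spanner [ 0.49255745 -0.12728403  0.005     ]
0 (0.472, -0.175, 0.012) [-0.65475916  0.49399265  1.9338486   0.24074895  0.5598063   0.72156854]
0 (0.472, -0.175, 0.2) [-0.65475916  0.19154093  1.75585679  0.14804792  1.03202368  0.85030647]
0 (0.6, -0.175, 0.012) [-0.51361983  0.68386949  1.56522241  0.1563574   0.71551436  0.94815115]
0 (0.625, -0.05, 0.08) [-2.66397819e-01  6.77496306e-01  1.34315433e+00 -4.44089210e-16
  1.12094202e+00  1.30439851e+00]
1 (0.472, -0.175, 0.012) [-0.65475916  0.49399265  1.9338486   0.24074895  0.5598063  -2.42002412]
1 (0.472, -0.175, 0.2) [-0.65475916  0.19154093  1.75585679  0.14804792  1.03202368 -2.29128619]
1 (0.6, -0.175, 0.012) [-0.51361983  0.68386949  1.56522241  0.1563574   0.71551436 -2.19344151]
1 (0.625, -0.05, 0.08) [-2.66397819e-01  6.77496306e-01  1.34315433e+00 -4.44089210e-16
  1.12094202e+00 -1.83719415e+00]
1.975
```

View pics/wrist1.png

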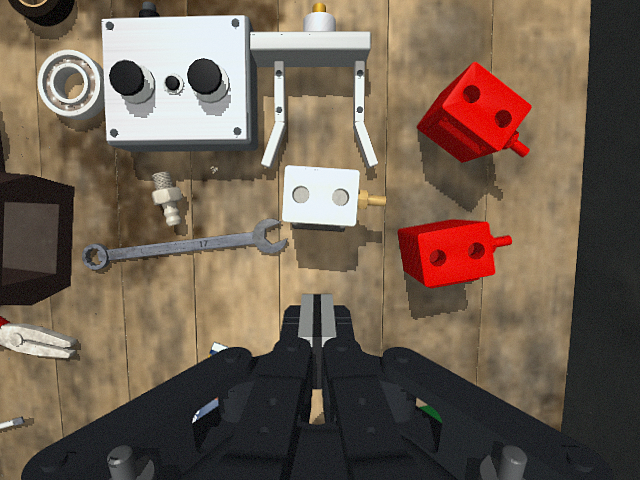

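Clear view: block's top spans (283,165) to (359,226) with the brass fitting on the right at (375,200), rails at x≈278 and 360 and the stop above; start buttons at (127,77) and (206,76). The spanner's jaw at (270,237) is close to the block's near-left corner.

```bash
python3 - <<'E'
from h import *
d=load('wrist1'); im=d['frame']; hsv=cv2.cvtColor(im,cv2.COLOR_RGB2HSV)
for p in((113,132),(237,131),(236,22),(113,23)): print('screw',onz(d,p,.045)[:2].round(4))
L=onz(d,(126,78),.065);R=onz(d,(206,76),.065);print('btn',L,R)
m=np.zeros((480,640),np.uint8); m[155:235,270:372]=((hsv[155:235,270:372,2]>195)&(hsv[155:235,270:372,1]<40))*255
m=cv2.morphologyEx(m,cv2.MORPH_OPEN,np.ones((15,15)))
c=max(cv2.findContours(m,0,2)[0],key=cv2.contourArea)
Pc=np.array([onz(d,p[0],.072)[:2] for p in c],np.float32); r=cv2.minAreaRect(Pc*1000); print('block',r)
q=cv2.approxPolyDP(c,8,True)[:,0]; print(q.tolist(),[onz(d,p,.072)[:2].round(4).tolist() for p in q])
for n,p in dict(jaw=(286,240),jaw2=(275,222),railLin=(285,125),railRin=(356,125),stopL=(252,67),stopR=(370,63)).items(): print(n,onz(d,p,.005 if 'jaw' in n else .018 if 'rail' in n else .04)[:2].round(4))
print(monitor.sense()['position'])
E
```

```text
screw [0.5855 0.0036]
screw [ 0.5856 -0.1048]
screw [ 0.6762 -0.1051]
screw [6.771e-01 5.000e-04]
btn [ 0.62377531 -0.02011259  0.065     ] [ 0.62453987 -0.08502819  0.065     ]
block ((529.7960815429688, -176.4650421142578), (58.75529479980469, 44.34049606323242), 86.44158172607422)
[[285, 167], [285, 185], [303, 185], [309, 197], [283, 203], [283, 220], [355, 223], [355, 206], [331, 199], [336, 188], [358, 187], [357, 170]] [[0.5519, -0.1484], [0.5378, -0.1483], [0.5378, -0.1626], [0.5284, -0.1674], [0.5236, -0.1467], [0.5101, -0.1466], [0.5078, -0.2043], [0.5214, -0.2041], [0.5269, -0.1849], [0.5355, -0.1888], [0.5364, -0.2063], [0.5497, -0.2054]]
jaw [ 0.488  -0.1431]
jaw2 [ 0.5059 -0.1323]
railLin [ 0.5968 -0.1438]
railRin [ 0.597 -0.21 ]
stopL [ 0.6409 -0.1175]
stopR [ 0.6445 -0.2192]
[ 0.47238699 -0.17449244  0.20019363]
```

```bash
python3 - <<'E'
from h import *
o=ori(12); y=-.1765
env.movel([.472,y,.05],.2,o)
print(env.movel([.472,y,.012],.05,o,8))
print(env.movel([.56,y,.012],.06,o,15),monitor.sense()['position'],monitor.sense()['contact_force'])
print(env.movel([.612,y,.012],.04,o,15))
s=monitor.sense(); print(s['position'],s['contact_force'],s['clock']); grab('wrist','wrist2'); grab('scene','scene2')
a=cv2.imread('pics/wrist2.png'); b=cv2.imread('pics/scene2.png')[170:370,200:400]
cv2.imwrite('pics/c2.png',np.hstack([cv2.resize(a,(400,300)),cv2.resize(b,(300,300))]))
E
```

```text
False
False [ 0.55996913 -0.17652767  0.01204459] [-0.72723688 -0.14080624  0.03371745]
True
[ 0.60087108 -0.17625541  0.01126872] [-3.23622543 -0.07034545  1.62198402] 6.375
```

View pics/c2.png

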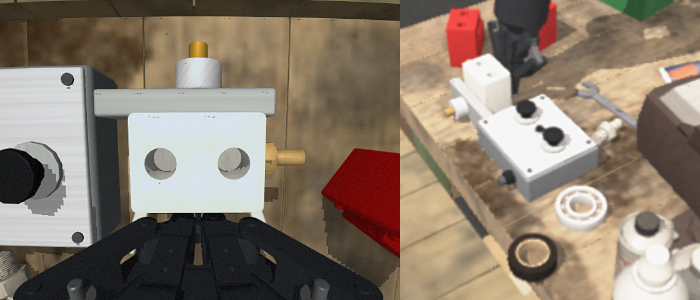

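The block stands upright in the pocket, its front edge parallel to the stop bar (left inset, top edge at y≈113). I'll press home once more, back off, open and go above the buttons for a look.

```bash
python3 - <<'E'
from h import *
o=ori(12); p=np.array(monitor.sense()['position'])
print(env.movel([p[0]+.006,p[1],.012],.02,o,20)); s=monitor.sense(); print(s['position'],s['contact_force'])
env.movel([p[0]-.004,p[1],.012],.03,o)
env.movel([.55,p[1],.012],.1,o); env.movel([.53,p[1],.2],.2,o)
g=grab('wrist','wrist3')
env.release()
env.reach([.6253,-.0505,.11],ori(0)); env.hold(.3)
grab('wrist','wrist4'); s=monitor.sense(); print(s['position'],s['contact_force'],s['clock'],s['finger_gap'])
a=cv2.imread('pics/wrist3.png'); b=cv2.imread('pics/wrist4.png')
cv2.imwrite('pics/c3.png',np.hstack([a[:300,150:450],cv2.resize(b,(480,360))[:300]]))
E
```

```text
True
[ 0.60080239 -0.17597442  0.01055705] [-1.67458524  0.79847618  1.87949644]
[ 0.62522912 -0.05130163  0.11068636] [-0.10252134  0.97447749 -0.03358121] 10.65 1.0030232406203214
```

View pics/c3.png

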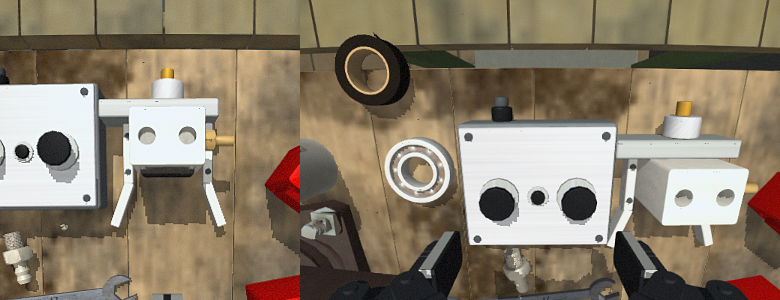

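View pics/wrist4.png

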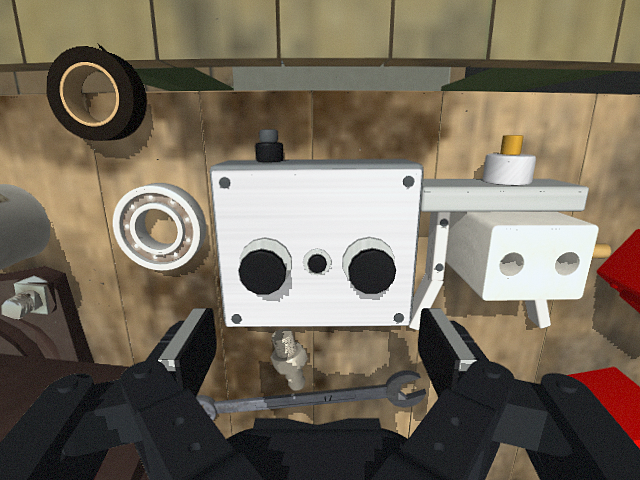

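The block is home: its far face is parallel to and against the stop, seated between the rails; bearing, fitting and spanner are untouched. Open fingertips' inner edges at columns 213 and 421 (mid 317); button caps at (266,272) and (371,271) (mid 318.5), so laterally aligned to about 1 mm. I'll go just above the caps and check once.

```bash
python3 - <<'E'
from h import *
d=load('wrist4')
print('btn',onz(d,(266,272),.065),onz(d,(371,271),.065))
g=env.movel([.6250,-.0505,.057],.08,ori(0),3); env.hold(.3)
d=grab('wrist','wrist5'); s=monitor.sense(); print(g,s['position'],s['contact_force'],s['ft_torque'],s['clock'])
cv2.imwrite('pics/c5.png',cv2.resize(d['frame'][200:440,130:510,::-1],None,fx=2,fy=2,interpolation=2))
E
```

```text
btn [ 0.62677471 -0.02135218  0.065     ] [ 0.62729434 -0.08154184  0.065     ]
False [ 0.62507988 -0.05050824  0.05723404] [ 0.12460696  0.02282946 -0.26641474] [-0.01447164  0.00439159 -0.005745  ] 11.8167
```

View pics/c5.png

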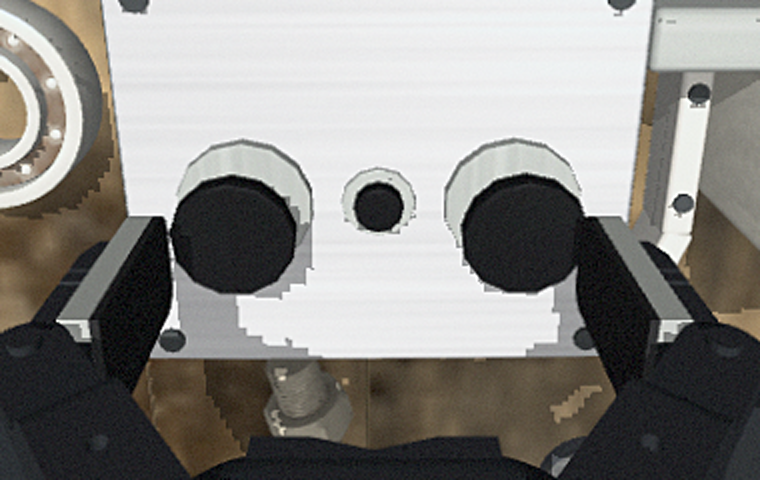

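The tips are a few mm above the caps; inner tip edges at crop columns 170 and 577 (mid 373), caps at 233 and 523 (mid 378), so fingers are about 1 mm too far left. I shift by 1 mm and press down in small steps, watching force and moment.

```bash
python3 - <<'E'
from h import *
o=ori(0); x,y=.6262,-.0515
env.movel([x,y,.057],.05,o); env.hold(.2)
f0=monitor.sense(); F0=np.array(f0['contact_force'])
z=.055; ok=False
while z>.0385:
    env.movel([x,y,z],.03,o); s=monitor.sense(); f=np.array(s['contact_force'])-F0; t=np.array(s['ft_torque'])-f0['ft_torque']
    print(round(z,4),s['position'][2].round(4) if hasattr(s['position'][2],'round') else s['position'][2],f.round(1),t.round(2),s['clock'])
    if abs(t[0])>.35 : print('uneven'); break
    if f[2]>14: ok=True; break
    z-=.001
if ok:
    c=s['clock']
    env.hold(1.2); grab('wrist','press'); s=monitor.sense(); print('mid',np.array(s['contact_force'])-F0, s['position'],s['ft_torque'])
    env.hold(max(0,3.1-(s['clock']-c)))
env.movel([x,y,.075],.06,o); print(ok,monitor.sense()['clock'])
E
```

```text
0.055 0.0548 [-0.4 -0.5 -0.3] [0.09 0.05 0.07] 12.5167
0.054 0.0539 [ 0.9 -0.6  0.3] [0.03 0.03 0.05] 12.7667
0.053 0.0529 [ 0.5 -0.1 -0.1] [-0.    0.01  0.04] 13.0167
0.052 0.052 [0.6 0.5 0.1] [0.03 0.01 0.07] 13.2667
0.051 0.0512 [-1.3 -0.   2.6] [0.1  0.13 0.07] 13.5167
0.05 0.0501 [-1.  -0.1  3.6] [0.   0.17 0.09] 13.7667
0.049 0.0491 [-0.2  0.9  3.4] [0.02 0.23 0.01] 14.0167
0.048 0.0481 [0.4 0.4 4.3] [0.08 0.22 0.09] 14.2667
0.047 0.0471 [-1.3  0.6  5.7] [0.07 0.21 0.03] 14.5167
0.046 0.0462 [-1.6  0.3  5.2] [0.08 0.25 0.07] 14.7667
0.045 0.0453 [-1.4 -0.   6.3] [0.02 0.32 0.03] 15.0167
0.044 0.0444 [-2.   0.5  6.6] [ 0.07  0.38 -0.01] 15.2667
0.043 0.0437 [-3.1  0.9  8.5] [0.12 0.55 0.03] 15.5167
0.042 0.0435 [-6.4  0.6 15.1] [0.26 0.98 0.02] 15.7667
mid [-5.64111617  0.16252316 14.80637549] [ 0.62642005 -0.05153998  0.04350935] [ 0.24122853  0.94738383 -0.03981768]
True 19.5667
```

Force rose 2.6 → 8.5 N over exactly 8 mm with almost no lateral moment, then a hard stop: both buttons fully down. One last look at the press and at the final state.

```bash
python3 - <<'E'
from h import *
env.movel([.6,-.0505,.2],.2,ori(0)); d=grab('wrist','fin')
a=cv2.imread('pics/press.png')[190:430,130:510]; b=cv2.resize(d['frame'][:,:,::-1],(384,288))
cv2.imwrite('pics/c6.png',np.hstack([a,b[:240]])); s=monitor.sense(); print(s['clock'],s['contact_force'])
E
```

```text
20.4083 [ 0.71491493  0.53275629 -0.80535162]
```

View pics/c6.png

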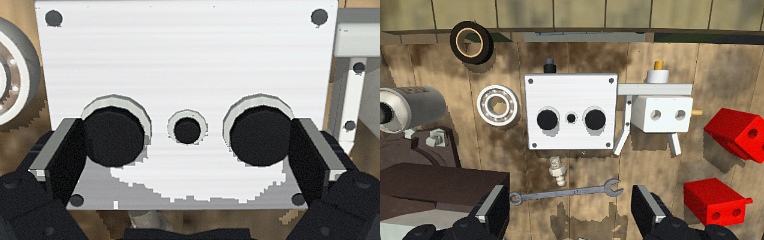

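Left: both caps equally sunk (rows 107–167 on each side) under the fingertips, with the small button free. Right: the block is still home and square, buttons are up again, and nothing else has moved.

```bash
python3 -c "
from h import *
print(job.hand_in())"
```

```text
the job is handed in; nothing more can be done
None
```

I pushed the valve block home against the stop and held both start buttons fully down for about three seconds before letting go. The last picture showed the block still home and nothing else moved, and I handed the job in after about 20 s on the robot's clock.

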